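Take the squeeze-tab safety cap off a reagent jar

ROBOT

A 6-joint arm with a two-finger parallel gripper is mounted at the origin on the work surface. World frame = base frame: x ahead of the robot, y to its left, z up, the work surface at z = 0. Lengths are in m, angles in degrees, forces in N, time in s.
With the tool pointing down it reaches from about 0.325 to 0.775 m from the base axis. Payload 5.5 kg.
Tool frame: the origin (TCP) lies at the centre of the arm's flange, where the gripper is bolted on; the fingertips stand 182 mm ahead of it and the grasp point (between the pads) lies 163 mm ahead of it; z points along the fingers, y is the direction in which the jaws open and shut (so a half turn about z gives the same grasp; the last joint's range is limited). The gripper opens to 88 mm and grips with 3 to 60 N. Pads are 20 mm wide; open, the fingers measure 115 mm over their backs; the gripper's body (75 mm by 178 mm) begins 61 mm behind the grasp point.
Start: joints at [-66.675, 5.22, 70.514, -0, 104.267, -3.249], TCP at [0.268, -0.537, 0.405] pointing down, gripper open.
Joint ranges: [-164.24, 164.24], [-49.07, 125.15], [9.68, 141.18], [-86.29, 266.29], [3.28, 154.24], [-151.56, 151.56]. Speed limits (degrees/s): [147.25, 147.25, 172.46, 180, 180, 180].

INTERFACE

Orientations are given as [roll, pitch, yaw] about the fixed x, y, z axes, in that order (R = Rz(yaw) Ry(pitch) Rx(roll)).
In Python, from station import r gives the robot as it stands. The module is installed in compiled form; this text tells all that it offers. Calls block until the motion is done:
- r.reach(position, orientation): joint-space move of the TCP to a pose.
- r.servo_line(position, rotation=None, speed=0.15): straight line of the TCP; rotation=None keeps the orientation; speed is the mean speed in m/s.
- r.move_joints(angles): joint-space move.
- r.let_go() and r.grab(squeeze=None): open the fingers fully, or close them until they stop; squeeze is the grip in N (None keeps the last).
- r.wait(seconds).
- r.inverse_kinematics(position, orientation): joint angles nearest the present ones, or None.
- r.sense(): the state.
- r.snapshot(name): name is "side" or "top" or "wrist"; returns a dict with "frame" (480x640x3 uint8, red, green, blue), "fx", "fy", "cx", "cy" (pixels), "R" (3x3) and "t" (3): a world point X has camera coordinates R X + t. Camera axes: x right, y down, z forward; pixel columns grow to the right and rows downward; lengths in m; the calibration is good to about 2 mm. A picture is of the moment at which its call begins. There is no depth.
A pose or a line that the arm cannot do raises r.IKError and nothing moves.
- r.hand_in(): hands the job in, once; it reports no verdict.
The state is a dict: "clock": time; "joints": joint angles; "joint_vel": joint speeds; "joint_torque": joint torques, N m; "tcp_pos": TCP position; "orientation": TCP orientation; "contact_force": force on the tool from outside, world axes, zero at the start; "torque": the same for the moment, N m; "opening": finger opening in m.
Only numpy, scipy, OpenCV 4.12 (cv2) and the standard library are available. Lean on these libraries where they do the work, as an engineer would, in place of code of your own. Each camera call takes 0.05 s, during which the arm holds its last target. There are 200 camera calls.

TASK

Open the amber jar in the clamp: squeeze the two orange side tabs of its blue safety cap fully in and, keeping them squeezed, turn the cap anticlockwise (seen from above) until you feel its end stop, then lift it off and stand it gently, top up, in the middle of the round white plate. Do not force anything: the jar must not turn in its clamp, the cap must not be wrenched hard against the neck, and everything else is to stay where it stands.

Things in the scene. Friction and masses are not known exactly. Their poses are not given: they have to be found in the camera images.
- cap: The blue safety cap, round, 55 mm across and 36 mm high, about 75 g, standing level on the jar's neck; origin at the centre of its underside, z up. Its lugs hold it down until it is turned within about 5 degrees of its end stop, with about 1.5 mm of play up and down and 1 mm sideways; it then lifts straight off, the tabs still squeezed.
- cap_grip (a point): Point on the cap's axis 20 mm above its underside, midway between its two orange tabs, which stand out at +y and -y of the cap's frame: flat faces square to y, 20 mm wide (along x), from 11 mm below to 11 mm above this point, 66 mm apart over their outsides at rest, 57 mm when both are fully in.
- neck (a point): Centre of the jar's neck rim, under the cap's top, 131 mm above the table. Squeezed and turned anticlockwise (positive yaw), the cap meets a hard end stop 35 to 85 degrees from where it starts; how far differs from jar to jar and cannot be seen: it must be felt. A catch blocks it earlier while either tab is out. Up to the stop it turns with next to no torque.
- tab_l (a joint): How far the tab on the cap's +y side is pressed in, 0 at rest to 0.0045 m fully in; sprung, 3 N to start and 9 N fully in. The catch is clear from about 0.0035 m.
- tab_r (a joint): The same for the tab on the cap's -y side.
- jar (a joint): Angle by which the amber jar (76 mm across, shoulder 86 mm above the table, with a white label) has turned in its clamp, rad, 0 at the start, anticlockwise positive. It is held by friction and slips at about 0.6 N m; more than 0.05 rad either way is a failure.
- clamp: The fixed clamp that holds the jar: a grey base 120 x 120 x 20 mm with two aluminium jaws on its +x and -x sides, up to 56 mm high. Origin under its centre on the table, below the jar's axis. The cap's underside is 100 mm above it; 8 mm below that begins the jar's shoulder, sloping down and out.
- plate: A fixed flat round white plate, 120 mm across and 6 mm high; origin under its centre on the table; its top is 6 mm above.
- dish: Bystander, to be left alone: a low round clear glass dish, 60 mm across and 14 mm high, standing about 105 mm from the middle of the plate; origin under its centre.
- vial: Bystander, to be left alone: a small clear vial with a white cap, 22 mm across and 42 mm high, standing about 120 mm from the jar's axis; origin under its centre.
- beaker: Bystander, to be left alone: a clear beaker, 72 mm across and 90 mm high; origin under its centre.
- reagent: Bystander, to be left alone: a brown bottle with a black cap, 60 mm across and 140 mm high; origin under its centre.
- tub: Bystander, to be left alone: a white tub with a plain red cap, 72 mm across and 75 mm high; origin under its centre.
- scoop: Bystander, to be left alone: a steel scoop 190 mm long, lying flat between the clamp and the plate; origin under its centre.
- rack: Bystander, to be left alone: an orange tube rack, 90 x 200 mm and 60 mm high, its tubes standing 114 mm high; origin under its centre.
Things that resemble listed ones, but are neither listed nor needed, are in the scene too. Leave any black or purple look-alike of the clamp alone.

How it is judged:
By the outcome, as a careful person would: the job done as asked, in the order asked, and still so for the second after the job is handed in, with the robot touching nothing.
It also fails if it takes over 64 s, if anything falls off the work surface, if the arm or the gripper's body presses on something with over 40 N, if the wrist force passes 120 N, or if a joint passes its speed limit or range.

## Working session

There is one attempt and no reset: what is moved stays moved. The work goes in short steps, each a Python script; the robot and the scene stay as the last script left them, time stands still between calls to the robot, and variables do not carry over. Pictures are saved under pics/ and viewed, about 8 in all and at most 12, crops included, and the job is handed in when it is done.

```bash
mkdir -p pics
cat > h.py <<'E'
from station import r
import numpy as np, cv2
def snap(name,f,crop=None,scale=1):
    s=r.snapshot(name); im=s["frame"][:,:,::-1]
    np.savez('pics/'+f+'.npz',**{k:np.array(v) for k,v in s.items()})
    if crop: x0,y0,x1,y1=crop; im=im[y0:y1,x0:x1]
    if scale!=1: im=cv2.resize(im,None,fx=scale,fy=scale,interpolation=cv2.INTER_CUBIC)
    cv2.imwrite('pics/'+f+'.png',im); return s
def onplane(s,u,v,z):
    R=np.array(s["R"]);t=np.array(s["t"]); d=R.T@np.array([(u-s["cx"])/s["fx"],(v-s["cy"])/s["fy"],1]); c=-R.T@t
    return c+d*(z-c[2])/d[2]
def proj(s,X):
    p=np.array(s["R"])@np.array(X)+np.array(s["t"]); return s["fx"]*p[0]/p[2]+s["cx"], s["fy"]*p[1]/p[2]+s["cy"]
def load(f): return dict(np.load('pics/'+f+'.npz'))
E
python3 - <<'E'
from h import *
for n in("top","side"):
    s=snap(n,n+"0"); print(n,s["fx"],np.round(-np.array(s["R"]).T@s["t"],3),np.round(s["R"],2).tolist())
print(r.sense())
E
```

```text
top 538.1095713667548 [ 0.314 -0.054  1.445] [[0.01, -1.0, 0.01], [-0.98, -0.01, -0.17], [0.17, -0.01, -0.98]]
side 459.7334961174061 [0.483 0.647 0.743] [[-1.0, -0.07, -0.0], [-0.04, 0.66, -0.75], [0.06, -0.75, -0.66]]
{'clock': 0.1, 'joints': array([-6.66778766e+01,  5.25986723e+00,  7.05753289e+01, -9.19494319e-05,
        1.04268272e+02, -3.24829018e+00]), 'joint_vel': array([ 0.03109194,  0.00790972, -0.25722353, -0.02699949, -0.1090269 ,
        0.01676699]), 'joint_torque': array([ 3.14020886e-03, -4.47854984e+01, -4.07571673e+01,  7.01112184e-02,
        2.84078118e-02, -1.02855849e-04]), 'tcp_pos': array([ 0.26840038, -0.5366773 ,  0.40360503]), 'orientation': array([-1.79896693e+02, -5.77380843e-03,  2.65703858e+01]), 'contact_force': array([-0.31155825,  0.62501205,  0.23207957]), 'torque': array([-0.04552244,  0.01777775, -0.05392645]), 'opening': 0.08802334808694816}
```

View pics/top0.png

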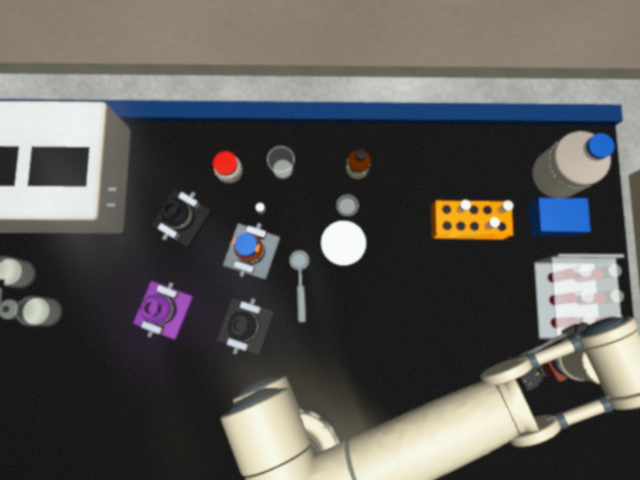

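View pics/side0.png

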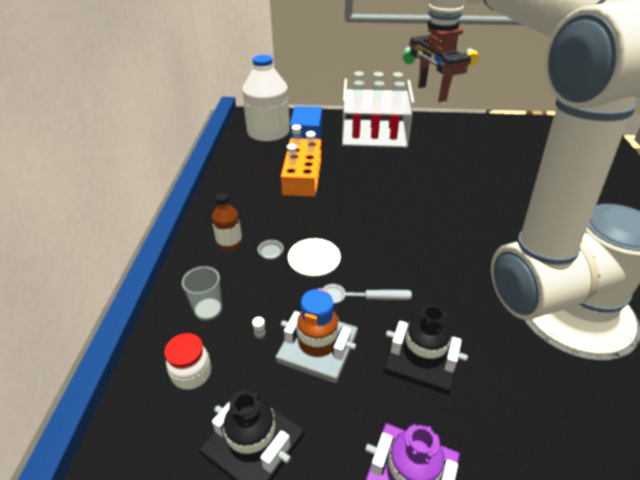

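The top view shows the amber jar with the blue cap in a grey clamp at (246,244). Things that could be mistaken for it:
- black clamps at (177,213) and (242,323)
- purple clamp at (158,308)
- blue bottle cap at (600,145)
- red tub cap at (225,162)

The plate is at (343,243), the dish at (347,205), the vial at (260,207) and the scoop at (300,285). By the description I choose (246,244), and I'll check it in a close crop.

Run:
```python
from h import *
T=load("top0");S=load("side0")
a=cv2.resize(T["frame"][200:290,205:305,::-1],(400,360),interpolation=cv2.INTER_CUBIC)
b=cv2.resize(S["frame"][280:380,270:370,::-1],(400,360),interpolation=cv2.INTER_CUBIC)
cv2.imwrite('pics/c1.png',np.hstack([a,b]))
hsv=cv2.cvtColor(T["frame"],cv2.COLOR_RGB2HSV)
m=cv2.inRange(hsv,(100,120,60),(125,255,255)); m[:,:205]=0;m[:,305:]=0;m[:200]=0;m[290:]=0
M=cv2.moments(m,True);u,v=M['m10']/M['m00'],M['m01']/M['m00'];print("cap px",u,v,M['m00'],onplane(T,u,v,.136))
m=cv2.inRange(hsv,(0,0,200),(180,40,255));n,l,st,ce=cv2.connectedComponentsWithStats(m)
for i in range(1,n):
    if st[i,4]>60 and 200<ce[i][0]<420: print(ce[i],st[i],onplane(T,*ce[i],.006))
for nm,(u,v),z in[("vial",(260,207),.042),("dish",(347,205),.01),("beaker",(281,160),.06),("reag",(359,160),.1),("tub",(225,162),.07),("clampgrey",(252,251),.02),("scoop",(300,290),.005)]: print(nm,onplane(T,u,v,z).round(3))
```

```text
cap px 245.6157894736842 244.12105263157895 380.0 [0.52304206 0.12400638 0.136     ]
[404.9352518   84.49280576] [389  79  33  14 278] [ 1.00963244 -0.29955103  0.006     ]
[377.45588235  82.66176471] [367  80  21   7  68] [ 1.01447118 -0.22094386  0.006     ]
[343.05629139 242.52450331] [ 322  221   44   44 1510] [ 0.55017661 -0.12213068  0.006     ]
[255.25773196 231.        ] [246 227  19   9  97] [0.58012126 0.11656578 0.006     ]
[243.09574468 266.25531915] [234 262  19  10  94] [0.48354675 0.1465625  0.006     ]
[249.32098765 306.9382716 ] [241 303  18   9  81] [0.37520465 0.12665786 0.006     ]
[236.5862069  343.94252874] [228 340  18   9  87] [0.27876044 0.15716841 0.006     ]
[262.49038462 436.76797659] [ 233  402   59   69 2392] [0.04735293 0.08348672 0.006     ]
[318.57286432 430.51256281] [302 416  32  32 398] [ 0.06331334 -0.05923372  0.006     ]
[282.87268519 473.11574074] [260 462  40  18 432] [-0.03962221  0.02997295  0.006     ]
[338.81283422 475.77540107] [321 469  31  11 187] [-0.04526071 -0.1109939   0.006     ]
vial [0.639 0.101 0.042]
dish [ 0.654 -0.133  0.01 ]
beaker [0.764 0.047 0.06 ]
reag [ 0.753 -0.159  0.1  ]
tub [0.754 0.194 0.07 ]
clampgrey [0.523 0.122 0.02 ]
scoop [ 0.421 -0.007  0.005]
```

View pics/c1.png

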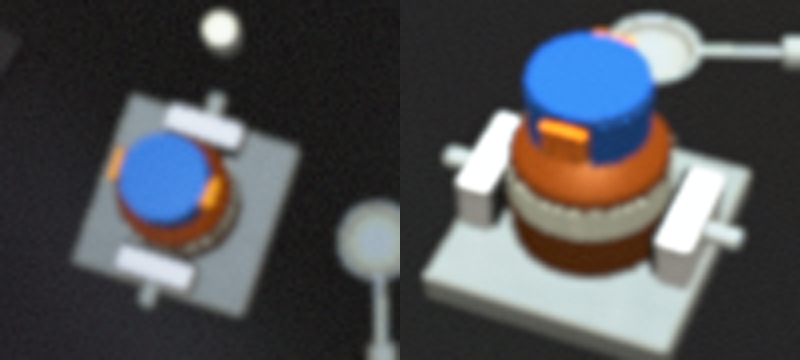

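The crop confirms it: blue cap, orange tabs at about top-view px (233.8,240.5) and (257.8,248.3), amber jar and grey clamp. The tab axis lies at about 72° in the world. I'll go above it and look from close by.

Run:
```python
from h import *
T=load("top0")
a=onplane(T,233.8,240.5,.12)-onplane(T,257.8,248.3,.12); print("axis",np.degrees(np.arctan2(a[1],a[0])))
q=r.inverse_kinematics([.523,.124,.39],[180,0,-18]); print(np.round(q,1))
r.reach([.523,.124,.39],[180,0,-18])
s=r.sense();print(s["clock"],s["tcp_pos"],s["orientation"],s["joints"].round(1),s["torque"],s["contact_force"])
w=snap("wrist","w1");print(w["fx"],-np.array(w["R"]).T@w["t"],proj(w,[.523,.124,.136]))
```

```text
axis 72.3261023261817
[  9.7  -4.6  81.8  -0.  102.7 117.7]
2.6083 [0.5231665  0.12343097 0.39000186] [ 1.79990340e+02 -5.25857275e-03 -1.80439493e+01] [  9.7  -4.6  81.8  -0.  102.7 117.7] [ 0.05031791 -0.00621257  0.01345947] [0.92130176 0.62485461 0.15993257]
429.1996460469686 [0.59029307 0.1021848  0.37068464] (np.float64(320.7249931857057), np.float64(254.49654130388967))
```

View pics/w1.png

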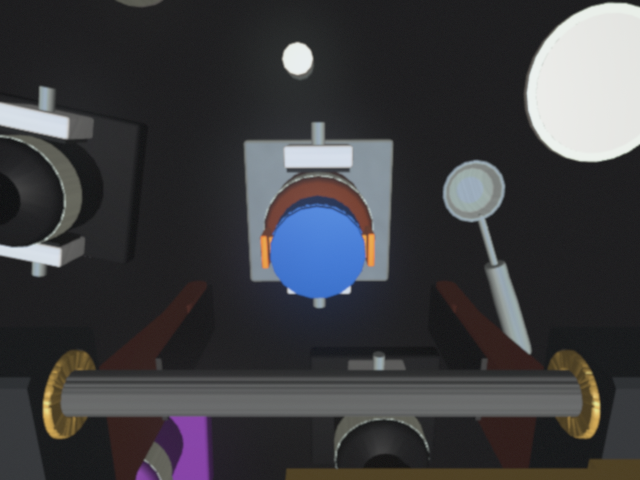

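The wrist view shows the cap centred near (318,252) and the tabs at about (265,251) and (371,249), square to the jaws. I'll measure, correct and descend. I'll only close the fingers after checking the numbers.

Run:
```python
from h import *
w=load("w1");hsv=cv2.cvtColor(w["frame"],cv2.COLOR_RGB2HSV)
b=cv2.inRange(hsv,(100,120,150),(125,255,255))
c=max(cv2.findContours(b,0,1)[0],key=cv2.contourArea);(u,v),rad=cv2.minEnclosingCircle(c);P=onplane(w,u,v,.136);print("cap",u,v,rad,P)
o=cv2.inRange(hsv,(8,150,150),(20,255,255));n,l,st,ce=cv2.connectedComponentsWithStats(o)
tabs=[(i,ce[i],st[i].tolist()) for i in range(1,n) if st[i,4]>40 and 230<ce[i][0]<400];print(tabs)
tb=[onplane(w,ce[i][0],ce[i][1],.122) for i,_,_ in tabs[:2]]
m=(tb[0]+tb[1])/2;d=tb[0]-tb[1];print("tabs mid",m,np.linalg.norm(d),np.degrees(np.arctan2(d[1],d[0])))
```

```text
cap 317.26708984375 250.59945678710938 47.843055725097656 [0.52581326 0.12515421 0.136     ]
[(1, array([369.68067227, 248.04201681]), [363, 233, 11, 33, 238]), (2, array([264.73913043, 250.16425121]), [261, 235, 10, 33, 207])]
tabs mid [0.52287475 0.1262799  0.122     ] 0.063279522877713 -106.85323338363864
```

Run:
```python
from h import *
def p(t):
    s=r.sense();print(t,round(s["clock"],2),s["tcp_pos"].round(4),s["orientation"].round(2),"F",s["contact_force"].round(2),"M",s["torque"].round(3),"op",round(s["opening"],4))
r.reach([.5248,.1256,.36],[180,0,-17]);p("above")
r.servo_line([.5248,.1256,.284],speed=.08);r.wait(.2);p("down")
r.grab(5);r.wait(.3);p("g5")
```

```text
above 2.91 [0.5246 0.1252 0.3579] [179.87   0.25 -17.06] F [ 0.09  0.21 -0.07] M [ 0.022  0.019 -0.051] op 0.0878
down 4.21 [0.5249 0.1256 0.2846] [-1.7997e+02 -5.0000e-02 -1.7000e+01] F [-1.28  0.47  0.02] M [ 0.133  0.058 -0.032] op 0.0879
g5 5.08 [0.5248 0.1256 0.2841] [-180.   -0.  -17.] F [-0.62 -0.03  0.25] M [0.105 0.026 0.009] op 0.0632
```

The cap is centred: the side force is negligible, and the 63.2 mm opening fits 5 N on the tab springs. Next I'll squeeze fully and turn in small steps.

Run:
```python
from h import *
r.grab(22);r.wait(.4)
ms=[]
for _ in range(5): ms.append(r.sense()["torque"]);r.wait(.04)
s=r.sense();m0=np.mean(ms,0);print("sq",s["clock"],s["opening"],s["contact_force"].round(2),m0.round(3),np.std(ms,0).round(3))
if s["opening"]<.0585:
    q0=np.array(s["joints"]);a=0;log=[]
    while a<30:
        a+=2;q=q0.copy();q[5]-=a;r.move_joints(q);s=r.sense()
        log.append((a,round(s["orientation"][2]+17,1),round(s["torque"][2]-m0[2],3),s["contact_force"].round(1).tolist()))
        if abs(log[-1][2])>.15:break
    for l in log[::2]+log[-1:]:print(l)
    np.save('q0.npy',np.r_[q0,m0[2],a]);r.wait(.2);s=r.sense();print(s["clock"],s["opening"],s["torque"].round(3),s["tcp_pos"])
```

```text
sq 5.9 0.05653842178610255 [-1.29 -0.2   3.84] [0.002 0.14  0.027] [0.03  0.011 0.025]
(2, np.float64(2.0), np.float64(-0.029), [1.1, 0.6, 2.5])
(6, np.float64(5.9), np.float64(0.001), [-0.5, 0.4, 2.5])
(10, np.float64(9.9), np.float64(-0.014), [0.1, 0.2, 2.8])
(14, np.float64(13.9), np.float64(-0.001), [-0.5, -0.8, 2.8])
(18, np.float64(17.9), np.float64(0.029), [-0.4, 0.1, 2.8])
(22, np.float64(21.9), np.float64(-0.019), [0.3, -0.5, 2.1])
(26, np.float64(25.9), np.float64(-0.034), [-0.5, 0.4, 2.3])
(30, np.float64(29.9), np.float64(-0.001), [0.0, -0.1, 3.3])
(30, np.float64(29.9), np.float64(-0.001), [0.0, -0.1, 3.3])
9.85 0.05632995139515493 [-0.018 -0.009 -0.009] [0.52481171 0.12558998 0.28416918]
```

Run:
```python
from h import *
d=np.load('q0.npy');q0=d[:6];m0=d[6];a=d[7];log=[]
while a<90:
    a+=1;q=q0.copy();q[5]-=a;r.move_joints(q);s=r.sense();t=s["torque"][2]-m0
    log.append((a,round(s["orientation"][2]+17,2),round(t,3)))
    if abs(t)>.09:
        r.wait(.05);t2=np.mean([r.sense()["torque"][2] for _ in range(1)])-m0;log.append(("re",round(t2,3)))
        if abs(t2)>.09:break
print(*log[-10:],sep="\n");np.save('q0.npy',np.r_[q0,m0,a])
r.wait(.1);s=r.sense();print(s["clock"],s["opening"],s["torque"].round(3),s["contact_force"].round(2),s["orientation"],s["joints"][5]-q[5])
```

```text
(np.float64(74.0), np.float64(73.99), np.float64(0.013))
(np.float64(75.0), np.float64(74.99), np.float64(-0.035))
(np.float64(76.0), np.float64(75.99), np.float64(0.02))
(np.float64(77.0), np.float64(76.99), np.float64(0.05))
(np.float64(78.0), np.float64(77.99), np.float64(0.013))
(np.float64(79.0), np.float64(78.99), np.float64(0.001))
(np.float64(80.0), np.float64(79.99), np.float64(-0.018))
(np.float64(81.0), np.float64(80.99), np.float64(0.018))
(np.float64(82.0), np.float64(81.98), np.float64(-0.143))
('re', np.float64(-0.091))
23.0 0.05685894592988116 [-0.029 -0.059 -0.106] [ 0.34 -0.62  3.2 ] [ 1.79982951e+02 -5.49886812e-03  6.49834623e+01] 0.012071682602545764
```

Run:
```python
from h import *
d=np.load('q0.npy');q0=d[:6];m0=d[6];a=d[7]
def t():
    r.wait(.08);v=[]
    for _ in range(4): v.append(r.sense()["torque"][2]-m0);r.wait(.03)
    return np.mean(v)
print(t())
q=q0.copy();q[5]-=a+.8;r.move_joints(q);print("+.8",t(),r.sense()["joints"][5]-q[5])
q[5]+=.8;r.move_joints(q);print("back",t(),r.sense()["opening"],r.sense()["clock"])
snap("wrist","w2");snap("side","s2",(230,250,400,400),3)
```

```text
-0.10346816942617726
+.8 -0.271460380950691 0.004341065389112941
back -0.1886597687707094 0.05636036560158857 24.15
```

View pics/s2.png

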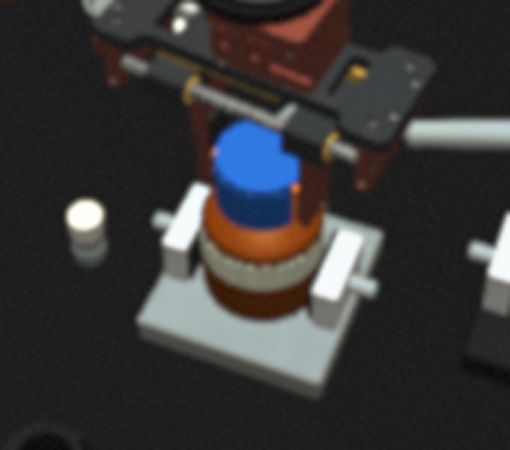

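The side view shows the jar and its label in place and the pads squarely on the tabs. The hard stop is at about 82°: torque reached −0.27 N·m with a further 0.8°, well below slip. I'll relax it about 1° and lift off gently.

Run:
```python
from h import *
d=np.load('q0.npy');q0=d[:6];a=d[7]
q=q0.copy();q[5]-=a-1.;r.move_joints(q);r.wait(.1)
s=r.sense();p=np.array(s["tcp_pos"]);f0=s["contact_force"].copy();print(s["torque"].round(3),f0.round(2),p.round(4));ok=True
for dz in(.001,.002,.003,.004,.006,.008):
    r.servo_line([.5248,.1256,.2842+dz],speed=.02);s=r.sense();print(dz,s["contact_force"].round(2),round(s["tcp_pos"][2],4),round(s["opening"],4))
    if s["contact_force"][2]-f0[2]<-12: ok=False;break
if ok:
    r.servo_line([.5248,.1256,.36],speed=.08);r.wait(.15);s=r.sense();print(s["clock"],s["contact_force"].round(2),s["torque"].round(3),s["opening"])
    w=load("w1");hsv=cv2.cvtColor(w["frame"],cv2.COLOR_RGB2HSV);m=cv2.inRange(hsv,(0,0,180),(180,60,255));m[:,:510]=0
    c=max(cv2.findContours(m,0,1)[0],key=cv2.contourArea)[:,0];c=c[(c[:,0]<636)&(c[:,1]>3)]
    P=np.array([onplane(w,u,v,.006)[:2] for u,v in c]);A=np.c_[2*P,np.ones(len(P))];x=np.linalg.lstsq(A,(P**2).sum(1),rcond=None)[0];print("plate",x[:2],np.sqrt(x[2]+x[0]**2+x[1]**2))
    snap("side","s3",(200,180,400,380),2.5)
```

```text
[-0.082 -0.179 -0.113] [0.72 0.5  3.32] [0.5248 0.1256 0.2842]
0.001 [ 1.98 -0.92 -0.27] 0.2846 0.056
0.002 [ 2.61  0.3  -0.84] 0.2859 0.0564
0.003 [ 0.91  0.14 -1.43] 0.2872 0.0563
0.004 [ 1.06  0.01 -0.68] 0.2884 0.0564
0.006 [ 1.45 -0.25 -1.51] 0.2905 0.0566
0.008 [0.24 0.71 0.11] 0.2924 0.0563
27.25 [-0.27  0.38 -0.33] [-0.049 -0.09  -0.002] 0.0566984590703689
plate [ 0.55047795 -0.1219763 ] 0.05937053617288016
```

View pics/s3.png

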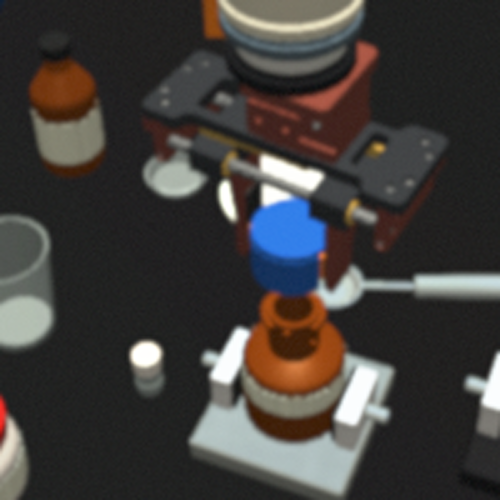

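The cap is off, held level above the open neck. The plate is at (0.5505, −0.122), and both cameras agree. I'll carry the cap there and lower it until I feel contact.

Run:
```python
from h import *
x,y=.5505,-.122
r.servo_line([x,y,.36],[180,0,30],speed=.12);r.wait(.2)
r.servo_line([x,y,.205],speed=.08)
r.servo_line([x,y,.194],speed=.03);r.wait(.2)
f0=np.mean([(r.wait(.03),r.sense()["contact_force"][2])[1] for _ in range(5)]);print(r.sense()["clock"],f0,r.sense()["tcp_pos"].round(4))
z=.194
while z>.186:
    z-=.0005;r.servo_line([x,y,z],speed=.01);r.wait(.08);f=r.sense()["contact_force"][2];print(round(z,4),round(f-f0,2),end="; ")
    if f-f0>2.5:break
s=r.sense();print(s["clock"],s["tcp_pos"],s["torque"].round(3),s["opening"])
snap("side","s4",(220,180,420,340),2.5)
```

```text
32.6917 -0.7590334952120419 [ 0.5505 -0.122   0.1941]
0.1935 -0.03; 0.193 0.07; 0.1925 1.23; 0.192 0.09; 0.1915 0.75; 0.191 -0.36; 0.1905 0.65; 0.19 2.56; 35.3583 [ 0.55057303 -0.1219937   0.19027352] [ 0.067  0.021 -0.038] 0.05653647730617454
```

View pics/s4.png

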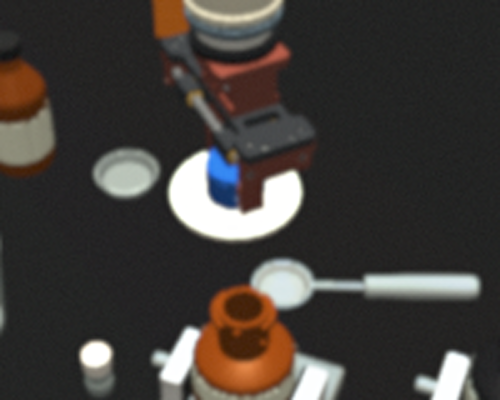

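The cap rests on the plate, with contact at the expected height. I'll release, retreat and check.

Run:
```python
from h import *
r.let_go();r.wait(.3);print(r.sense()["opening"])
r.servo_line([.5505,-.122,.36],speed=.1)
r.reach([.40,-.30,.40],[180,0,30]);r.wait(.3);print(r.sense()["clock"])
S=snap("side","s5");T=snap("top","t5");w=T
hsv=cv2.cvtColor(T["frame"],cv2.COLOR_RGB2HSV);b=cv2.inRange(hsv,(100,120,60),(125,255,255));b[:,:310]=0;b[:,380:]=0;b[:200]=0;b[290:]=0
M=cv2.moments(b,True);print("cap",M['m00'],onplane(T,M['m10']/M['m00'],M['m01']/M['m00'],.042) if M['m00'] else None)
A=load("top0")["frame"];B=T["frame"]
crop=lambda f,x0,y0,x1,y1:cv2.resize(f[y0:y1,x0:x1,::-1],(400,400),interpolation=cv2.INTER_CUBIC)
cv2.imwrite('pics/f.png',np.hstack([crop(B,200,130,400,330),crop(S["frame"],160,180,420,440)]))
```

```text
0.08775675744920326
39.475
cap 285.0 [ 0.5483612  -0.12179338  0.042     ]
```

View pics/f.png

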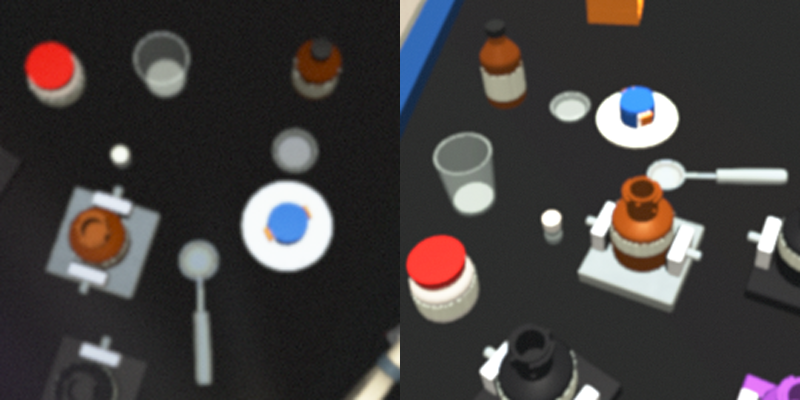

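The cap stands upright in the middle of the plate, about 2 mm from its centre by the top camera. The other things are where they stood, and the arm is clear.

```bash
python3 -c "
from station import r
print(r.sense()['clock']);r.hand_in()"
```

```text
39.575
the job is handed in; nothing more can be done
```

The jar is open and its blue cap stands top up on the white plate. I handed the job in at 39.6 s of the 64 s allowed.

- **Opening:** I squeezed both tabs fully in (finger opening 56.5 mm) and turned the cap anticlockwise to a clear stop at about 82°. I confirmed the stop by pressing on gently. The highest torque I read was 0.27 N·m, against about 0.6 N·m for the jar to slip.
- **Lifting and placing:** I eased the cap back about 1°, then lifted it off with only a few newtons. I lowered it onto the plate until I felt about 2.5 N, then let go and moved the arm clear.
- **Last checks:** The top camera puts the cap about 2 mm from the plate's centre, within the camera calibration error. The bystanders in view look unmoved. I did not re-check the tube rack, but the arm did not work near it.
- **Not measured:** I judged that the jar had not turned from the low torque and the pictures, not from a direct angle reading. The top and wrist cameras disagreed by 2–3 mm on where the cap stood at first. I followed the wrist camera, and the even, centred grip bore that out.

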